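# Stack the huller's plates on the splined hub

### The job

Rebuild the plate stack of the coffee sample huller: a steel plate is already on the hub of the blue stand. Put the orange separator plate on the hub with its tab pointing opposite to the tab of the plate already there, then the loose steel plate with the single yellow-ended tab on top of it, its tab opposite to the separator's. Both plates must be fully down, lying flat on the one below, and released.

Things in the scene. Friction and masses are not known exactly. Their poses are not given: they have to be found in the camera images.
- hub: Fixed stand: blue foot 124 mm wide, 15 tall; upright hub 28 mm thick, top at 95 mm, last 12 tapered. Two side splines 12 mm wide, 40 over both, along x, full to 75 mm height. A steel plate shaped like the loose one is fixed on it, collar top 39 mm above the table: the separator's underside rests there, the next plate's at 63. Origin: axis at table height; x to the fixed plate's tab, z up.
- first_tab (a point): Point on top of the yellow-ended tab of the steel plate fixed on the hub: 70 mm from the hub's axis along the hub's x, 21 mm above the table. Loose plates fit the hub with 4 mm of play to each side and about 10 degrees of turn.
- sep_mid (a point): Loose orange plastic plate, 0.12 kg: disc 96 mm wide, 6 thick, smooth rim; one tab (yellow end) reaching 77 mm from the axis; on it a rectangular grip collar 18 mm tall, 56 long (along the tab), 46 wide, the side to grasp. Through bore: 38 mm square, plus 20 mm wide notches along the tab line, 48 over both. Point: on the axis, half-way up (12 of 24 mm); x along the tab, z up.
- disc_mid (a point): Loose steel plate, 0.25 kg: same tab, collar, bore, heights and frame as the orange one, but with small teeth around the rim (108 mm over them). Point: on the axis, half-way up (12 of 24 mm); x along the tab, z up. Both lie flat on the table, collar up. A green plate with two tabs and a small round bore is not needed.
Not all that is in view belongs to the job. Of the things that look like the part that bears disc_mid, take the one that is nearest to the robot's base at the start. Several things look just like the part that bears sep_mid: the one meant starts farthest to the robot's left.

How it is judged:
By the outcome, as a careful person would: the job done as asked, in the order asked, and still so for the second after the job is handed in, with the robot touching nothing.
It also fails if it takes over 64 s, if anything falls off the work surface, if the arm or the gripper's body presses on something with over 40 N, if the wrist force passes 120 N, or if a joint passes its speed limit or range.

### The arm

A 6-joint arm with a two-finger parallel gripper is mounted at the origin on the work surface. World frame = base frame: x ahead of the robot, y to its left, z up, the work surface at z = 0. Lengths are in mm, angles in rad, forces in N, time in s.
With the tool pointing down it reaches from about 350 to 975 mm from the base axis. Payload 7.1 kg.
Tool frame: the origin (TCP) lies midway between the tips of the shut fingers; the grasp point (between the pads) lies 19 mm behind it (ctrl.grasp_offset is the distance from the TCP to the grasp point, in mm); z points along the fingers, y is the line along which they close (so a half turn about z gives the same grasp; the last joint's range is limited). The gripper opens to 88 mm and grips with 3 to 60 N. Pads are 20 mm wide; open, the fingers measure 115 mm over their backs; the gripper's body (75 mm by 178 mm) begins 61 mm behind the grasp point.
Start: joints at [-1.18, 0.423, 1.63, -0, 1.089, -0.019], TCP at [249.031, -573.226, 222.675] pointing down, gripper open.
Joint ranges: [-3, 3], [-0.9, 2.11], [0.09, 2.58], [-1.31, 4.45], [0.11, 2.69], [-2.54, 2.54]. Speed limits (rad/s): [2.39, 2.39, 3.01, 3.14, 3.14, 3.14].

### API

Orientations are given as a rotation vector (axis times angle).
In Python, from workcell import ctrl gives the robot as it stands. The module is installed in compiled form; this text tells all that it offers.
- The arm moves only by the tool servo_tool, never from a script. Its argument "rows" is a list of rows, each a list of 7 numbers: the turn, a rotation vector about the tool's x, y, z as a fraction of full scale, then the shift along the tool's x, y, z as a fraction of full scale, then the finger opening in mm, from 0 to 87.8. A call has 1 to 10 rows; each row is the pose to reach, as a shift and turn from the pose commanded when the call began, along the tool's axes at that moment; what a row does not reach only later rows make up. Full scale, the value 1, is 20 cm for a shift and 1.5 rad for a turn. A row lasts 1/8 s, in which the tool goes at most 62.5 mm and 10.7 degrees, less where a joint would pass 70% of its speed; a pose out of reach is approached as far as the arm can. A call with a number of a shift or a turn outside -1 to 1 is refused whole. A call with a gripper value outside its range is refused whole. The fingers move at their own pace and stop on an object; the grip force is fixed at half the most. Time passes only in rows, so rows that repeat a pose let the fingers close. It gives the time, the measured TCP pose, the force, the opening and the grip force at its end, in the units of the state.
- ctrl.get_obs(): the state, without advancing time (a new reading comes with each control period).
- ctrl.get_image(name): name is "scene" or "top" or "wrist"; returns (picture, depth): 480x640x3 uint8, red, green, blue; 480x640 float32, mm along the optical axis (not along the pixel's ray), 0 where there is no reading.
- ctrl.camera_info(name): a dict with "intrinsics" (3x3 intrinsics, pixels), "R" (3x3) and "t" (3): a world point X has camera coordinates R X + t. Camera axes: x right, y down, z forward; pixel columns grow to the right and rows downward; lengths in mm; the calibration is good to about 2 mm. The wrist camera is an equidistant fisheye: a pixel r from the principal point sees the ray r / f radians off the axis. A picture is of the moment at which its call begins: read the wrist's pose just before it. camera_info takes no time and is no camera call; for the wrist camera it gives the pose at the moment of the call.
- ctrl.close_job(): hands the job in; it is judged then, once.
The state is a dict: "t": time; "qpos": joint angles; "qvel": joint speeds; "joint_torque": joint torques, N m; "ee_pos": TCP position; "orientation": TCP orientation; "ft_force": force on the tool from outside, world axes, zero at the start; "moment": the same for the moment, N m; "width": finger opening in mm; "grasp_force": force on a finger pad.
Only numpy, scipy, OpenCV 4.12 (cv2) and the standard library are available. Lean on these libraries where they do the work, as an engineer would, in place of code of your own. Each camera call takes 0.05 s, during which the arm holds its last target. There are 200 camera calls.

## Working session

There is one attempt and no reset: what is moved stays moved. The work goes in short steps, Python scripts to look and compute and a tool call to move; the robot and the scene stay as the last step left them, time stands still between calls to the robot, and variables do not carry over. Pictures are saved under pics/ and viewed, at most 10 in all, crops included, and the job is handed in when it is done.

Besides the shell and the picture viewer there is one more tool, called in YAML: its name, and indented under it one key for each argument. servo_tool: Moves the arm, as the interface text tells. Its arguments: {"type":"object","properties":{"rows":{"type":"array","items":{"type":"array","items":{"type":"number"}}}},"required":["rows"]}

```bash
mkdir -p pics
cat > h.py <<'E'
import numpy as np, cv2
from workcell import ctrl
from scipy.spatial.transform import Rotation as Rn
def snap(n):
    ci=ctrl.camera_info(n); im,d=ctrl.get_image(n); return im,d,ci
def save(im,f): cv2.imwrite('pics/'+f,cv2.cvtColor(im,cv2.COLOR_RGB2BGR))
def rays(uv,ci,fish=False):
    uv=np.atleast_2d(np.asarray(uv,float));K=np.array(ci['intrinsics']);R=np.array(ci['R']);t=np.array(ci['t'])
    a=(uv[:,0]-K[0,2])/K[0,0];b=(uv[:,1]-K[1,2])/K[1,1]
    if fish:
        th=np.hypot(a,b);s=np.where(th>1e-9,np.sin(th)/np.maximum(th,1e-9),1);d=np.c_[a*s,b*s,np.cos(th)]
    else: d=np.c_[a,b,np.ones(len(a))]
    return -R.T@t, d@R
def onplane(uv,ci,z,fish=False):
    o,d=rays(uv,ci,fish); return o+d*((z-o[2])/d[:,2])[:,None]
def proj(X,ci,fish=False):
    K=np.array(ci['intrinsics']);c=np.atleast_2d(X)@np.array(ci['R']).T+np.array(ci['t'])
    if fish:
        r=np.hypot(c[:,0],c[:,1]);th=np.arctan2(r,c[:,2]);p=c[:,:2]/np.maximum(r,1e-9)[:,None]*th[:,None]
    else: p=c[:,:2]/c[:,2:]
    return p*[K[0,0],K[1,1]]+K[:2,2]
E
python3 - <<'E'
from h import *
for n in('scene','top'):
    im,d,ci=snap(n); save(im,n+'0.png'); np.savez(n+'0.npz',im=im,d=d,**{k:np.array(ci[k]) for k in('intrinsics','R','t')})
    print(n,-np.array(ci['R']).T@np.array(ci['t']),np.array(ci['R'])[2],ci['intrinsics'])
o=ctrl.get_obs();print(o['t'],o['ee_pos'],o['orientation'],o['width'])
E
```

```text
scene [1116.99332835  -92.96079462  799.90973113] [-0.60143912  0.04598121 -0.79759433] [[455.15875334   0.         316.52516159]
 [  0.         455.15875334 240.45840106]
 [  0.           0.           1.        ]]
top [ 414.15081056  -57.91568984 1200.23699582] [ 0.10084715 -0.00727803 -0.99487531] [[563.39339019   0.         329.31789783]
 [  0.         563.39339019 239.99721377]
 [  0.           0.           1.        ]]
0.1 [ 248.85197425 -572.76378681  221.9457922 ] [-3.07450369e+00 -6.38902969e-01  3.66536106e-04] 87.88379775991515
```

View pics/top0.png

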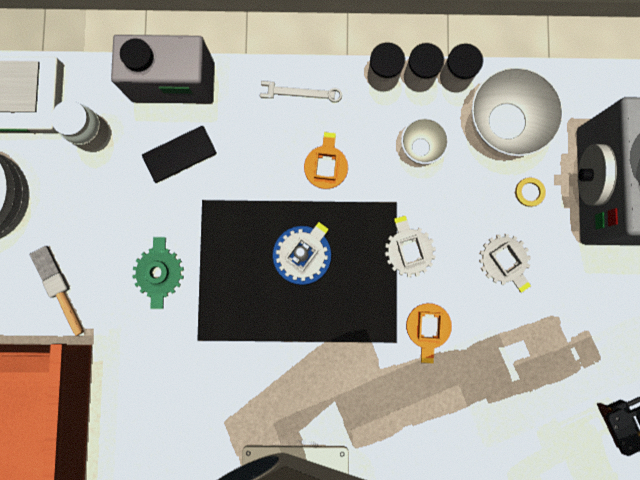

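View pics/scene0.png

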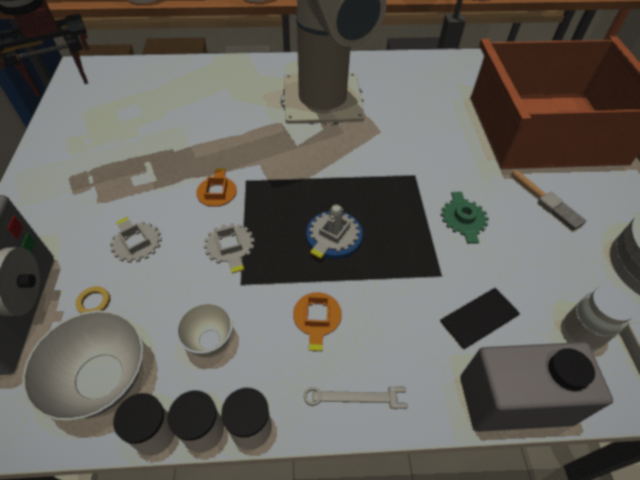

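Top view: base at bottom, +x up, +y left. Orange candidates: (326,167) and (429,327); the first is farthest left, so it is the separator. Single-tab steel candidates: (410,250) and (505,258); (410,250) is nearer to the base, so it is the disc. The hub is at (301,254) with its tab at (321,229), and the green plate at (158,272) is not needed.

```bash
cat > m.py <<'E'
from h import *
def tri(uv1,c1,uv2,c2):
    o1,d1=rays(uv1,c1);o2,d2=rays(uv2,c2);d1=d1[0]/np.linalg.norm(d1[0]);d2=d2[0]/np.linalg.norm(d2[0])
    s=np.linalg.lstsq(np.c_[d1,-d2],o2-o1,rcond=None)[0];a=o1+s[0]*d1;b=o2+s[1]*d2
    return (a+b)/2,np.linalg.norm(a-b)
def mask(im,k):
    h=cv2.cvtColor(im,cv2.COLOR_RGB2HSV)
    if k=='y': return cv2.inRange(h,(25,150,100),(35,255,255))
    if k=='o': return cv2.inRange(h,(8,140,80),(22,255,255))
def blob(m,near,r=30):
    n,l,s,c=cv2.connectedComponentsWithStats(m)
    i=[j for j in range(1,n) if s[j,4]>15 and np.hypot(*(c[j]-near))<r]
    return [(c[j].round(1),s[j,4]) for j in sorted(i,key=lambda j:-s[j,4])]
E
python3 - <<'E'
from m import *
T=dict(np.load('top0.npz'));S=dict(np.load('scene0.npz'))
for nm,a,b in(('sep tip',(329,135),(315,347)),('disc tip',(401,219),(237,267)),('hub tip',(321,229),(318,253))):
    ta=blob(mask(T['im'],'y'),a,15);tb=blob(mask(S['im'],'y'),b,15);print(nm,ta,tb)
    if ta and tb: print(tri(ta[0][0],T,tb[0][0],S), onplane(ta[0][0],T,{'s':6,'d':6,'h':21}[nm[0]])[0])
# depth-based heights: point cloud patches in top
def cloud(I,u0,u1,v0,v1):
    v,u=np.mgrid[v0:v1,u0:u1];d=I['d'][v0:v1,u0:u1].ravel();K=I['intrinsics']
    c=np.c_[(u.ravel()-K[0,2])/K[0,0]*d,(v.ravel()-K[1,2])/K[1,1]*d,d];return (c-I['t'])@I['R']
for nm,u,v in(('sep',326,167),('disc',410,250),('hub',301,254)):
    P=cloud(T,u-35,u+35,v-35,v+35);h,e=np.histogram(P[:,2],bins=np.arange(-4,104,4));print(nm,dict(zip(e[:-1].astype(int),h)))
    for lo,hi in((20,29),) if nm!='hub' else((33,44),(60,110)):
        Q=P[(P[:,2]>lo)&(P[:,2]<hi)]
        if len(Q): 
            r=cv2.minAreaRect(Q[:,:2].astype(np.float32));print(lo,hi,len(Q),Q.mean(0).round(1),r)
cv=cv2.cvtColor(T['im'],cv2.COLOR_RGB2BGR)
a=cv2.resize(cv[120:290,260:450],None,fx=4,fy=3.5*4/3.5*0.88,interpolation=cv2.INTER_CUBIC);cv2.imwrite('pics/crop1.png',cv2.resize(cv[115:290,265:445],(617,600),interpolation=cv2.INTER_CUBIC))
E
```

```text
sep tip [(array([329.2, 134.7]), np.int32(47))] [(array([315.3, 346.8]), np.int32(64))]
(array([765.24375756, -63.87929927,   5.26790478]), np.float64(0.2549437169060679)) [765.03623063 -63.74846769   6.        ]
disc tip [(array([399.5, 219. ]), np.int32(47))] [(array([237.2, 268.4]), np.int32(42))]
(array([ 582.40967875, -216.66793343,    4.90005191]), np.float64(0.27140397037888947)) [ 582.24845227 -216.38513933    6.        ]
hub tip [(array([321.9, 226.8]), np.int32(62))] [(array([316.2, 252.8]), np.int32(51))]
(array([561.55318982, -50.59306434,  20.2546283 ]), np.float64(0.03717266537438632)) [561.46117473 -50.57914598  21.        ]
sep {np.int64(-4): np.int64(1310), np.int64(0): np.int64(2018), np.int64(4): np.int64(931), np.int64(8): np.int64(323), np.int64(12): np.int64(23), np.int64(16): np.int64(23), np.int64(20): np.int64(72), np.int64(24): np.int64(88), np.int64(28): np.int64(19), np.int64(32): np.int64(0), np.int64(36): np.int64(0), np.int64(40): np.int64(0), np.int64(44): np.int64(0), np.int64(48): np.int64(0), np.int64(52): np.int64(0), np.int64(56): np.int64(0), np.
[... 1551 characters left out ...]
64(36): np.int64(109), np.int64(40): np.int64(57), np.int64(44): np.int64(9), np.int64(48): np.int64(2), np.int64(52): np.int64(4), np.int64(56): np.int64(3), np.int64(60): np.int64(3), np.int64(64): np.int64(2), np.int64(68): np.int64(6), np.int64(72): np.int64(14), np.int64(76): np.int64(13), np.int64(80): np.int64(22), np.int64(84): np.int64(33), np.int64(88): np.int64(35), np.int64(92): np.int64(56), np.int64(96): np.int64(19)}
33 44 186 [503.5  -8.8  38.8] ((503.6712341308594, -8.61660385131836), (46.27438735961914, 55.936553955078125), 54.040626525878906)
60 110 204 [502.5  -9.2  87.3] ((503.42108154296875, -8.824737548828125), (26.50338363647461, 38.61624526977539), 81.22822570800781)
```

View pics/crop1.png

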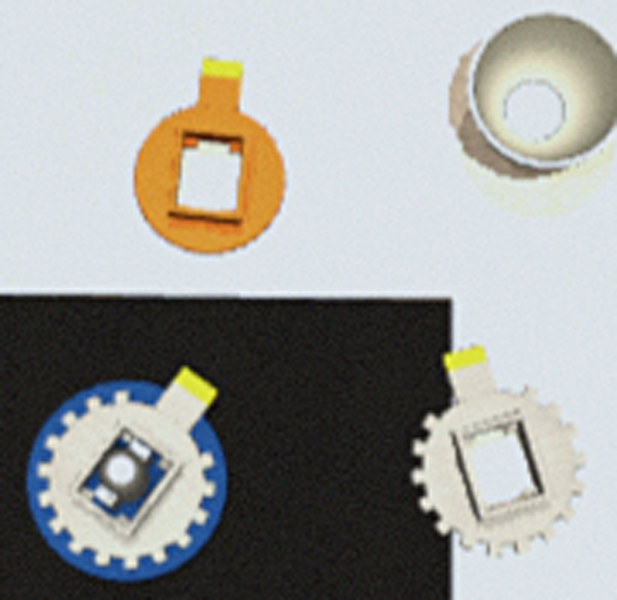

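The crop confirms both picks: the orange plate has one yellow-ended tab pointing up, at crop (210,180), and the toothed steel plate has one yellow-ended tab, at crop (498,470). Heights also agree: collars at about 24 mm, fixed collar at about 39 mm. Moving over the separator now.

servo_tool:
  rows:
    - [0, 0, 0, 1, -0.49, 0, 87.8]
    - [0, 0, 0, 1, -0.49, 0, 87.8]
    - [0, 0, 0, 1, -0.49, 0, 87.8]
    - [0, 0, 0, 1, -0.49, 0, 87.8]
    - [0, 0, 0, 1, -0.49, 0, 87.8]

```text
t: 0.72
ee_pos: [394.6, -401.8, 222.4]
orientation: [-3.074, -0.645, 0.0]
ft_force: [0.2, -1.1, 0.1]
width: 87.3
grasp_force: 0.0
```

servo_tool:
  rows:
    - [0, 0, 0, 1, -0.49, 0, 87.8]
    - [0, 0, 0, 1, -0.49, 0, 87.8]
    - [0, 0, 0, 1, -0.49, 0, 87.8]
    - [0, 0, 0, 1, -0.49, 0, 87.8]
    - [0, 0, 0, 1, -0.49, 0, 87.8]

```text
t: 1.35
ee_pos: [538.7, -233.4, 222.4]
orientation: [3.075, 0.643, -0.0]
ft_force: [-0.5, 0.4, 0.8]
width: 87.7
grasp_force: 0.0
```

servo_tool:
  rows:
    - [0, 0, 0, 1, -0.49, 0, 87.8]
    - [0, 0, 0, 1, -0.49, 0, 87.8]
    - [0, 0, 0, 1, -0.49, 0, 87.8]
    - [0, 0, 0, 1, -0.49, 0, 87.8]
    - [0, 0, 0, 1, -0.49, 0, 87.8]

```text
t: 1.98
ee_pos: [682.9, -64.7, 222.0]
orientation: [3.075, 0.641, -0.001]
ft_force: [-0.1, -0.3, -0.0]
width: 87.6
grasp_force: 0.0
```

```bash
cat > plan.py <<'E'
from h import *
def plan(xyz,yaw,o=None):
    "world TCP target and tool-x yaw (deg), tool down -> fractions"
    o=o or ctrl.get_obs();R=Rn.from_rotvec(o['orientation']);c,s=np.cos(np.radians(yaw)),np.sin(np.radians(yaw))
    G=Rn.from_matrix(np.array([[c,s,0],[s,-c,0],[0,0,-1]]))
    print('t',round(o['t'],2),'at',np.round(o['ee_pos'],1),'yaw',np.degrees(np.arctan2(*R.as_matrix()[[1,0],0])).round(1),'q',np.round(o['qpos'],2),'w',round(o['width'],1),'f',np.round(o['ft_force'],1))
    print('turn',((R.inv()*G).as_rotvec()/1.5).round(3),'shift',(R.inv().apply(np.array(xyz)-o['ee_pos'])/200).round(3))
E
python3 -c "
from plan import *
plan((695.2,-57,130),-5.6)"
```

```text
t 1.98 at [682.9 -64.7 222. ] yaw 23.6 q [-0.11  0.51  1.48 -0.    1.14  1.05] w 87.6 f [-0.1 -0.3 -0. ]
turn [0.    0.    0.339] shift [ 0.072 -0.011  0.46 ]
```

servo_tool:
  rows:
    - [0, 0, 0.34, 0.07, -0.01, 0.46, 87.8]
    - [0, 0, 0.34, 0.07, -0.01, 0.46, 87.8]
    - [0, 0, 0.34, 0.07, -0.01, 0.46, 87.8]
    - [0, 0, 0.34, 0.07, -0.01, 0.46, 87.8]
    - [0, 0, 0.34, 0.07, -0.01, 0.46, 87.8]

```text
t: 2.6
ee_pos: [694.1, -58.8, 131.3]
orientation: [3.137, -0.156, 0.001]
ft_force: [0.5, 0.1, -0.6]
width: 87.5
grasp_force: 0.0
```

Run:
```python
from m import *; from plan import plan
plan((695.2,-57,8),-5.6)
im,d,ci=snap('wrist');save(im,'w1.png');print(-np.array(ci['R']).T@ci['t'],np.array(ci['R'])[2])
np.savez('w1.npz',im=im,d=d,**{k:np.array(ci[k]) for k in('intrinsics','R','t')})
print('expect tip',proj([765.1,-63.8,6],ci,True),'mid top',proj([695.2,-57,24],ci,True),blob(mask(im,'y'),proj([765.1,-63.8,6],ci,True)[0],40))
```

```text
t 2.6 at [694.1 -58.8 131.3] yaw -5.7 q [-0.1   0.63  1.52 -0.    1.    1.57] w 87.5 f [ 0.5  0.1 -0.6]
turn [ 0.    -0.    -0.001] shift [ 0.004 -0.01   0.616]
[762.89417327 -65.42407948 293.38925481] [-0.25457287  0.02454053 -0.96674217]
expect tip [[316.3545392  146.08200461]] mid top [[316.51636144 240.85795318]] []
```

View pics/w1.png

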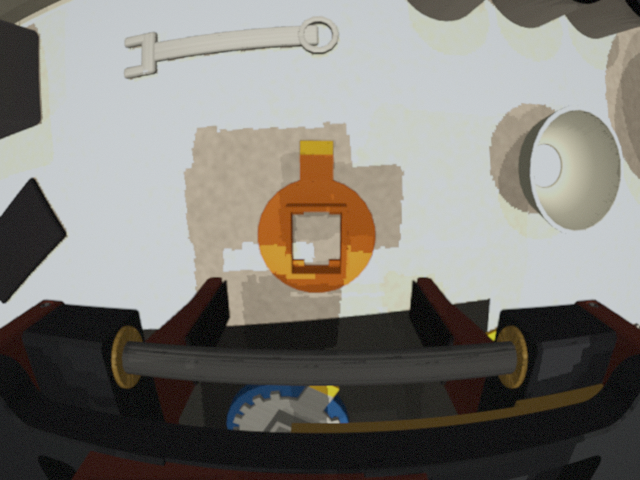

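The wrist view shows the separator's tip at (317,147) and its collar at about (316,240), both within a pixel of my prediction. Descending and gripping.

servo_tool:
  rows:
    - [0, 0, 0, 0.005, -0.01, 0.25, 87.8]
    - [0, 0, 0, 0.005, -0.01, 0.45, 87.8]
    - [0, 0, 0, 0.005, -0.01, 0.55, 87.8]
    - [0, 0, 0, 0.005, -0.01, 0.61, 87.8]
    - [0, 0, 0, 0.005, -0.01, 0.61, 87.8]
    - [0, 0, 0, 0.005, -0.01, 0.61, 30]
    - [0, 0, 0, 0.005, -0.01, 0.61, 30]
    - [0, 0, 0, 0.005, -0.01, 0.61, 30]
    - [0, 0, 0, 0.005, -0.01, 0.61, 30]
    - [0, 0, 0, 0.005, -0.01, 0.61, 30]

```text
t: 3.9
ee_pos: [695.5, -55.3, 8.9]
orientation: [3.138, -0.157, 0.0]
ft_force: [-0.5, -0.1, 1.5]
width: 45.8
grasp_force: 30.0
```

servo_tool:
  rows:
    - [0, 0, 0, 0, 0, -0.25, 30]
    - [0, 0, 0, 0, 0, -0.5, 30]
    - [0, 0, 0, 0, 0, -0.75, 30]
    - [0, 0, 0, 0, 0, -0.75, 30]

```text
t: 4.4
ee_pos: [698.4, -55.5, 163.7]
orientation: [3.137, -0.157, 0.013]
ft_force: [-0.6, 0.3, -0.8]
width: 45.7
grasp_force: 30.0
```

```bash
python3 -c "
from plan import *
plan((503.5,-8.8,160),69.4)"
```

```text
t 4.4 at [698.4 -55.5 163.7] yaw -5.7 q [-0.1   0.59  1.49  0.    1.05  1.57] w 45.7 f [-0.6  0.3 -0.8]
turn [ 0.004 -0.005 -0.874] shift [-0.993 -0.135  0.01 ]
```

servo_tool:
  rows:
    - [0, 0, -0.11, -0.2, -0.03, 0, 30]
    - [0, 0, -0.22, -0.4, -0.06, 0, 30]
    - [0, 0, -0.33, -0.6, -0.09, 0, 30]
    - [0, 0, -0.44, -0.8, -0.12, 0, 30]
    - [0, 0, -0.55, -0.99, -0.14, 0, 30]
    - [0, 0, -0.66, -0.99, -0.14, 0, 30]
    - [0, 0, -0.77, -0.99, -0.14, 0, 30]
    - [0, 0, -0.87, -0.99, -0.14, 0, 30]
    - [0, 0, -0.87, -0.99, -0.14, 0, 30]

```text
t: 5.52
ee_pos: [500.4, -7.5, 157.7]
orientation: [-2.589, -1.778, 0.002]
ft_force: [0.1, 0.6, -0.8]
width: 45.7
grasp_force: 30.0
```

```bash
python3 -c "
from plan import *
plan((503.5,-8.8,160),144.1)"
```

```text
t 5.53 at [500.4  -7.5 157.7] yaw 69.0 q [-0.04  0.34  1.95  0.    0.86  0.33] w 45.7 f [ 0.1  0.6 -0.8]
turn [-0.001 -0.    -0.874] shift [-0.001  0.017 -0.012]
```

servo_tool:
  rows:
    - [0, 0, -0.12, 0, 0.01, 0, 30]
    - [0, 0, -0.24, 0, 0.01, 0, 30]
    - [0, 0, -0.36, 0, 0.01, 0, 30]
    - [0, 0, -0.48, 0, 0.01, 0, 30]
    - [0, 0, -0.6, 0, 0.01, 0, 30]
    - [0, 0, -0.72, 0, 0.01, 0, 30]
    - [0, 0, -0.87, 0, 0.01, 0, 30]
    - [0, 0, -0.87, 0, 0.01, 0, 30]
    - [0, 0, -0.87, 0, 0.01, 0, 30]

```text
t: 6.65
ee_pos: [502.7, -8.3, 158.1]
orientation: [-0.98, -2.984, 0.0]
ft_force: [-0.2, -0.0, -1.3]
width: 45.8
grasp_force: 30.0
```

Run:
```python
from m import *; from plan import plan
plan((503.5,-8.8,110),144.1)
im,d,ci=snap('wrist');save(im,'w2.png')
z=ctrl.get_obs()['ee_pos'][2]-9
b=blob(mask(im,'y'),(317,140),60);print(b)
o=ctrl.get_obs()
for c,_ in b: print(onplane(c,ci,z+6,True))
print('hub top proj',proj([503.5,-8.8,95],ci,True))
for n in('top','scene'):
    im2,d2,c2=snap(n);save(im2,n+'1.png');p=proj([503.5-57,-8.8+41,z+6],c2);print(n,p,blob(mask(im2,'y'),p[0],40))
print([np.round(ctrl.get_obs()['ee_pos'],1)])
```

```text
t 6.65 at [502.7  -8.3 158.1] yaw 143.6 q [-0.04  0.34  1.95  0.    0.86 -0.98] w 45.8 f [-0.2 -0.  -1.3]
turn [-0.    -0.001 -0.006] shift [-0.005  0.     0.241]
[]
hub top proj [[319.65686149 262.65800106]]
top [[276.02146803 278.91483273]] []
scene [[354.48551485 166.35537239]] []
[array([502.9,  -8.2, 158.4])]
```

View pics/w2.png

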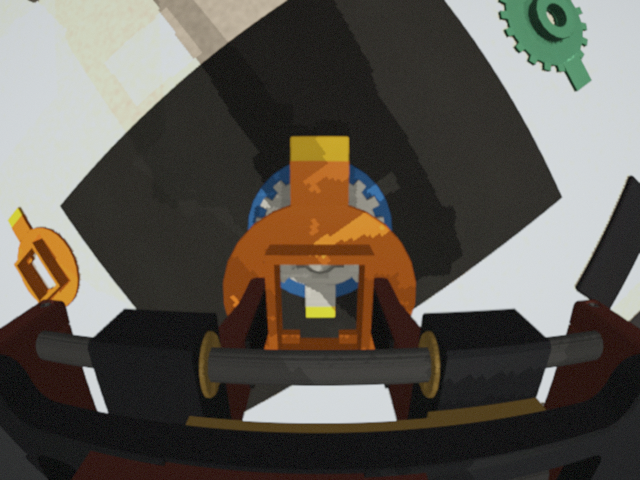

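The wrist view shows the held tab at (320,149), directly opposite the fixed yellow tab at (320,311), with the hub top seen through the bore at about (320,265). I'll check how far the plate sits off the TCP along its tab.

Run:
```python
from m import *
W=dict(np.load('w1.npz'))
# same geometry for camera relative to the TCP: use present camera pose
o=ctrl.get_obs();ci=ctrl.camera_info('wrist');im,_=ctrl.get_image('wrist')
h=cv2.cvtColor(im,cv2.COLOR_RGB2HSV);m=cv2.inRange(h,(22,150,80),(35,255,255))
b=blob(m,(320,149),40)+blob(m,(320,311),15);print(b)
z=o['ee_pos'][2]-9
P=onplane(b[0][0],ci,z+6,True)[0];x=np.array([np.cos(np.radians(143.7)),np.sin(np.radians(143.7))]);r=P[:2]-o['ee_pos'][:2]
print('tip rel TCP along/across',r@x,r@[-x[1],x[0]],P,o['ee_pos'])
# tip blob centre distance for fixed plate, at z 21
if len(b)>1: print('fixed tip',onplane(b[1][0],ci,21,True))
c=im[262:277,295:345];print()
g=cv2.cvtColor(im,cv2.COLOR_RGB2GRAY)
```

```text
[(array([319.4, 147.7]), np.int32(1436)), (array([319.8, 312. ]), np.int32(334))]
tip rel TCP along/across 70.87889001685018 0.15701497429448585 [445.71775439  33.60019981 155.38254239] [502.9340114   -8.23449437 158.38254239]
fixed tip [[560.03174111 -49.86641724  21.        ]]
```

The plate is centred on the TCP within about 1 mm, and the tip and fixed tab line up. Lowering.

servo_tool:
  rows:
    - [0, 0, -0.005, -0.005, 0, 0.1, 30]
    - [0, 0, -0.005, -0.005, 0, 0.2, 30]
    - [0, 0, -0.005, -0.005, 0, 0.3, 30]
    - [0, 0, -0.005, -0.005, 0, 0.36, 30]
    - [0, 0, -0.005, -0.005, 0, 0.42, 30]
    - [0, 0, -0.005, -0.005, 0, 0.42, 30]

```text
t: 7.6
ee_pos: [503.5, -8.8, 74.0]
orientation: [-0.965, -2.988, 0.001]
ft_force: [-0.2, 0.4, -0.8]
width: 46.1
grasp_force: 30.0
```

servo_tool:
  rows:
    - [0, 0, 0, 0, 0, 0.04, 30]
    - [0, 0, 0, 0, 0, 0.08, 30]
    - [0, 0, 0, 0, 0, 0.11, 30]
    - [0, 0, 0, 0, 0, 0.13, 30]
    - [0, 0, 0, 0, 0, 0.13, 30]

```text
t: 8.22
ee_pos: [503.8, -8.9, 48.4]
orientation: [-0.965, -2.989, 0.0]
ft_force: [0.1, 1.6, -1.3]
width: 45.9
grasp_force: 30.0
```

servo_tool:
  rows:
    - [0, 0, 0, 0, 0, 0.005, 30]
    - [0, 0, 0, 0, 0, 0.005, 87.8]
    - [0, 0, 0, 0, 0, 0.005, 87.8]
    - [0, 0, 0, 0, 0, 0.005, 87.8]
    - [0, 0, 0, 0, 0, 0.005, 87.8]
    - [0, 0, 0, 0, 0, -0.3, 87.8]
    - [0, 0, 0, 0, 0, -0.6, 87.8]
    - [0, 0, 0, 0, 0, -0.6, 87.8]

```text
t: 9.22
ee_pos: [507.1, -9.0, 172.9]
orientation: [0.962, 2.982, 0.004]
ft_force: [0.4, -0.4, -0.3]
width: 87.5
grasp_force: 0.0
```

Run:
```python
from m import *; from plan import plan
o=ctrl.get_obs();ci=ctrl.camera_info('wrist');im,_=ctrl.get_image('wrist');save(im,'w3.png')
h=cv2.cvtColor(im,cv2.COLOR_RGB2HSV);m=cv2.inRange(h,(22,150,80),(35,255,255))
x=np.array([-.81,.586])
p=proj([*(np.array([503.5,-8.8])+71*x),45],ci,True)[0];b=blob(m,p,25);print('tip expect',p,b,onplane(b[0][0],ci,45,True) if b else '')
plan((515.1,-239.3,140),198.7)
```

```text
tip expect [316.32101708 142.64089388] [(array([315.8, 142.6]), np.int32(465))] [[445.72947501  32.49983428  45.        ]]
t 9.28 at [505.3  -8.9 170.6] yaw 144.2 q [-0.04  0.32  1.94  0.    0.88 -0.99] w 87.3 f [ 0.3  0.5 -1.3]
turn [ 0.     0.003 -0.634] shift [-0.713 -0.906  0.153]
```

View pics/w3.png

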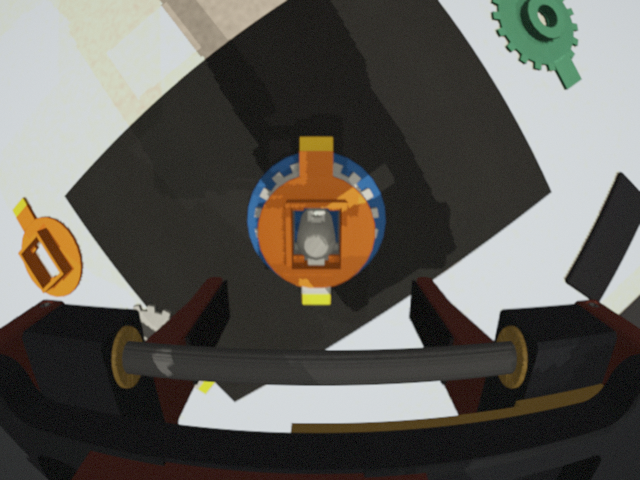

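The separator is seated on the hub, with its tab at (316,143) opposite the fixed yellow tab at (316,298). The tip pixel matches a tab height of 45 mm. Next is the disc.

servo_tool:
  rows:
    - [0, 0, -0.11, -0.15, -0.19, 0, 87.8]
    - [0, 0, -0.22, -0.3, -0.38, 0, 87.8]
    - [0, 0, -0.33, -0.45, -0.57, 0, 87.8]
    - [0, 0, -0.44, -0.6, -0.76, 0.05, 87.8]
    - [0, 0, -0.55, -0.71, -0.905, 0.1, 87.8]
    - [0, 0, -0.635, -0.71, -0.905, 0.155, 87.8]
    - [0, 0, -0.635, -0.71, -0.905, 0.155, 87.8]
    - [0, 0, -0.635, -0.71, -0.905, 0.155, 87.8]

```text
t: 10.28
ee_pos: [512.8, -238.1, 136.9]
orientation: [0.51, -3.099, -0.002]
ft_force: [1.0, 0.2, 0.0]
width: 87.6
grasp_force: 0.0
```

Run:
```python
from m import *; from plan import plan
plan((515.1,-239.3,9),198.7)
ci=ctrl.camera_info('wrist');im,d=ctrl.get_image('wrist');save(im,'w4.png')
print('tip',proj([582.3,-216.5,6],ci,True),'mid',proj([515.1,-239.3,24],ci,True))
m=cv2.inRange(cv2.cvtColor(im,cv2.COLOR_RGB2HSV),(22,150,80),(35,255,255));b=blob(m,proj([582.3,-216.5,6],ci,True)[0],40);print(b)
for c,_ in b: print(onplane(c,ci,6,True))
```

```text
t 10.28 at [ 512.8 -238.1  136.9] yaw -161.3 q [-0.46  0.45  1.82  0.    0.87 -2.35] w 87.6 f [1.  0.2 0. ]
turn [ 0.001 -0.001 -0.   ] shift [-0.01  -0.01   0.639]
tip [[316.5601855  317.51648098]] mid [[316.13635979 244.04181767]]
[(array([316.6, 316.1]), np.int32(293))]
[[ 580.97954133 -216.90635764    6.        ]]
```

View pics/w4.png

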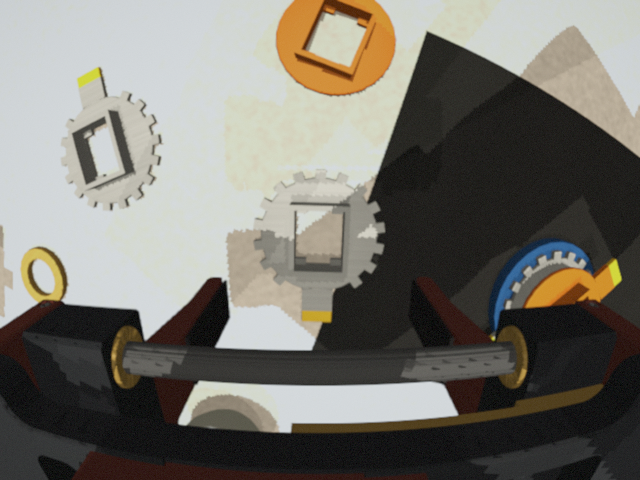

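The wrist view shows the disc collar at about (319,238) and its yellow tab at (317,316), both as predicted. Descending and gripping.

servo_tool:
  rows:
    - [0, 0, 0, -0.01, -0.01, 0.25, 87.8]
    - [0, 0, 0, -0.01, -0.01, 0.45, 87.8]
    - [0, 0, 0, -0.01, -0.01, 0.58, 87.8]
    - [0, 0, 0, -0.01, -0.01, 0.64, 87.8]
    - [0, 0, 0, -0.01, -0.01, 0.64, 87.8]
    - [0, 0, 0, -0.01, -0.01, 0.64, 30]
    - [0, 0, 0, -0.01, -0.01, 0.64, 30]
    - [0, 0, 0, -0.01, -0.01, 0.64, 30]
    - [0, 0, 0, -0.01, -0.01, 0.64, 30]
    - [0, 0, 0, -0.01, -0.01, 0.64, 30]

```text
t: 11.58
ee_pos: [515.5, -239.5, 9.9]
orientation: [0.512, -3.099, -0.001]
ft_force: [-1.0, 2.7, 4.4]
width: 45.7
grasp_force: 29.9
```

servo_tool:
  rows:
    - [0, 0, 0, 0, 0, -0.25, 30]
    - [0, 0, 0, 0, 0, -0.5, 30]
    - [0, 0, 0, 0, 0, -0.8, 30]
    - [0, 0, 0, 0, 0, -0.8, 30]
    - [0, 0, 0, 0, 0, -0.8, 30]

```text
t: 12.2
ee_pos: [515.0, -239.6, 168.7]
orientation: [0.513, -3.098, -0.001]
ft_force: [0.1, 0.4, -3.1]
width: 45.8
grasp_force: 29.9
```

```bash
python3 -c "
from plan import *
plan((503.2,-8.6,170),144.1)"
```

```text
t 12.2 at [ 515.  -239.6  168.7] yaw -161.2 q [-0.46  0.41  1.8  -0.    0.94 -2.36] w 45.8 f [ 0.1  0.4 -3.1]
turn [ 0.    -0.001  0.636] shift [-0.316  1.113 -0.006]
```

servo_tool:
  rows:
    - [0, 0, 0.11, -0.06, 0.2, 0, 30]
    - [0, 0, 0.22, -0.12, 0.4, 0, 30]
    - [0, 0, 0.33, -0.18, 0.6, 0, 30]
    - [0, 0, 0.44, -0.24, 0.8, 0, 30]
    - [0, 0, 0.55, -0.3, 0.98, 0, 30]
    - [0, 0, 0.635, -0.315, 1.0, 0, 30]
    - [0, 0, 0.635, -0.315, 1.0, 0, 30]

```text
t: 13.08
ee_pos: [509.7, -29.7, 167.5]
orientation: [-0.96, -2.987, 0.002]
ft_force: [0.2, -0.6, -2.9]
width: 45.9
grasp_force: 29.9
```

```bash
python3 -c "
from plan import *
plan((503.2,-8.6,170),144.1)"
```

```text
t 13.07 at [509.7 -29.7 167.5] yaw 144.4 q [-0.08  0.34  1.92 -0.    0.89 -1.03] w 45.9 f [ 0.2 -0.6 -2.9]
turn [-0.001 -0.002  0.003] shift [ 0.088  0.067 -0.012]
```

servo_tool:
  rows:
    - [0, 0, 0.003, 0.088, 0.067, 0, 30]
    - [0, 0, 0.003, 0.088, 0.067, 0, 30]
    - [0, 0, 0.003, 0.088, 0.067, 0, 30]

```text
t: 13.45
ee_pos: [504.4, -9.8, 169.0]
orientation: [-0.969, -2.987, 0.001]
ft_force: [0.1, 0.8, -2.7]
width: 45.7
grasp_force: 29.9
```

Run:
```python
from m import *; from plan import plan
plan((503.2,-8.6,72),144.1)
o=ctrl.get_obs();ci=ctrl.camera_info('wrist');im,_=ctrl.get_image('wrist');save(im,'w5.png')
m=cv2.inRange(cv2.cvtColor(im,cv2.COLOR_RGB2HSV),(22,150,80),(35,255,255))
x=np.array([-.81,.586]);e=o['ee_pos']
p=proj([*(e[:2]-71*x),e[2]-9.9+6],ci,True)[0];q=proj([503.5-71*.81,-8.8+71*.586,45],ci,True)[0];print('held tip exp',p,'sep tip exp',q,blob(m,p,40),blob(m,q,40))
```

```text
t 13.45 at [504.4  -9.8 169. ] yaw 144.0 q [-0.04  0.32  1.93 -0.    0.88 -0.99] w 45.7 f [ 0.1  0.8 -2.7]
turn [-0.001 -0.001 -0.001] shift [0.008 0.002 0.485]
held tip exp [319.75909236 410.6910897 ] sep tip exp [319.89915915 146.07937812] [(array([317.1, 407.5]), np.int32(513))] [(array([319.6, 146.7]), np.int32(472))]
```

View pics/w5.png

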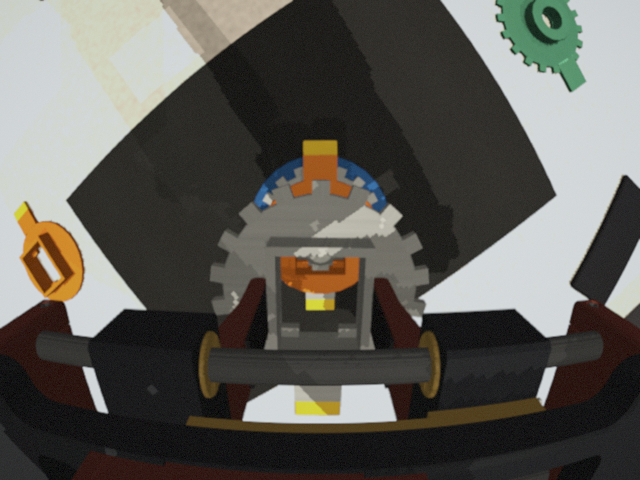

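The held disc's tab is at (317,408), opposite the separator's tab at (320,147), with the hub top centred in the bore at about (320,258). Lowering.

servo_tool:
  rows:
    - [0, 0, 0, 0.005, 0, 0.12, 30]
    - [0, 0, 0, 0.005, 0, 0.24, 30]
    - [0, 0, 0, 0.005, 0, 0.32, 30]
    - [0, 0, 0, 0.005, 0, 0.38, 30]
    - [0, 0, 0, 0.005, 0, 0.42, 30]
    - [0, 0, 0, 0.005, 0, 0.45, 30]
    - [0, 0, 0, 0.005, 0, 0.475, 30]
    - [0, 0, 0, 0.005, 0, 0.475, 30]

```text
t: 14.5
ee_pos: [503.7, -8.6, 74.6]
orientation: [-0.971, -2.987, 0.0]
ft_force: [-1.1, -0.5, -3.2]
width: 45.8
grasp_force: 29.9
```

servo_tool:
  rows:
    - [0, 0, 0, 0, 0, 0.008, 30]
    - [0, 0, 0, 0, 0, 0.008, 30]
    - [0, 0, 0, 0, 0, 0.008, 87.8]
    - [0, 0, 0, 0, 0, 0.008, 87.8]
    - [0, 0, 0, 0, 0, 0.008, 87.8]
    - [0, 0, 0, 0, 0, 0.008, 87.8]
    - [0, 0, 0, 0, 0, -0.25, 87.8]
    - [0, 0, 0, 0, 0, -0.5, 87.8]
    - [0, 0, 0, 0, 0, -0.5, 87.8]
    - [0, 0, 0, 0, 0, -0.5, 87.8]

```text
t: 15.75
ee_pos: [503.3, -8.6, 174.3]
orientation: [-0.971, -2.987, 0.0]
ft_force: [-0.1, 0.8, -0.8]
width: 87.6
grasp_force: 0.0
```

servo_tool:
  rows:
    - [0, 0, 0, 0, 0.3, 0, 87.8]
    - [0, 0, 0, 0, 0.6, 0, 87.8]
    - [0, 0, 0, 0, 0.9, 0, 87.8]
    - [0, 0, 0, 0, 0.9, 0, 87.8]

```text
t: 16.25
ee_pos: [610.5, 140.0, 172.2]
orientation: [-0.966, -2.988, 0.001]
ft_force: [-0.3, -0.5, -0.1]
width: 87.4
grasp_force: 0.0
```

Run:
```python
from m import *; from plan import plan
plan((503,-8,170),144)
A,_,T=snap('top');B,_,S=snap('scene')
x=np.array([.81,-.586])
def big(im,u,v,f=5): return cv2.resize(im[int(v)-45:int(v)+45,int(u)-40:int(u)+40],None,fx=f,fy=f,interpolation=cv2.INTER_CUBIC)
for s,z in((1,69),(-1,45)):
    P=[*(np.array([503.5,-8.8])+s*71*x),z];r=[]
    for im,c in((A,T),(B,S)):
        m=cv2.inRange(cv2.cvtColor(im,cv2.COLOR_RGB2HSV),(22,130,60),(36,255,255))
        p=proj(P,c)[0];b=blob(m,p,10);r.append(b[0][0] if b else None);print(z,'exp',p.round(1),b)
    if all(q is not None for q in r): print('tri',tri(r[0],T,r[1],S))
u=proj([503,-8,60],T)[0];v=proj([503,-8,60],S)[0]
save(np.hstack([big(A,*u),big(B,*v)]),'fin.png')
```

```text
t 16.25 at [610.5 140.  172.2] yaw 144.2 q [ 0.21  0.48  1.66  0.    1.   -0.74] w 87.4 f [-0.3 -0.5 -0.1]
turn [-0.001 -0.001  0.002] shift [ 0.003 -0.915  0.012]
69 exp [321.7 224.1] [(array([322.6, 224.6]), np.int32(83))]
69 exp [316.6 238.5] [(array([316.6, 239.1]), np.int32(64))]
tri (array([560.36644026, -51.27079695,  66.36214212]), np.float64(1.9083258661485687))
45 exp [280.3 280.9] [(array([281. , 280.1]), np.int32(93))]
45 exp [350.8 202.5] []
```

View pics/fin.png

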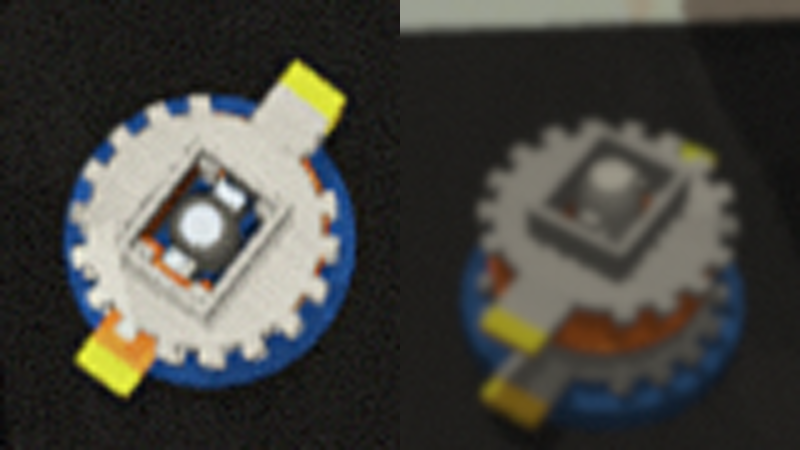

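The views show the stack level, with the disc's tab at crop (315,88), the separator's tab opposite at (110,368), and the disc at its seated height (tab measured at 66 mm, 69 mm expected). The gripper is clear, so I'm handing in.

```bash
python3 -c "
from workcell import ctrl
print(ctrl.close_job())"
```

```text
the job is handed in; nothing more can be done
None
```

The job is handed in at about 16 s: the separator and then the steel plate are on the hub with their tabs in opposite directions, seated flat, and released as far as the final camera views show; no verdict came back.

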